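# Dock a data-logger stick in the well that takes it fully

## Task

Take the steel logger stick out of the pencil stand and push it, tip down, into a well of the reader dock until it bottoms; press it firmly against the bottom for about half a second (some 10 N at the tip, never as much as 30 N), so that the rim of the well stands at the dark band on the stick, and let go. One of the two wells has a spacer left at its bottom, which you cannot know beforehand: there the stick bottoms with the band still well above the rim, so pull it out and dock it in the other well instead. Leave the other things on the desk where they are.

Things in the scene. Friction and masses are not known exactly. Their poses are not given: they have to be found in the camera images.
- logger_center (a point): Centre (half-way up) of the logger stick: a loose plain steel rod, 20 mm thick, 165 mm long, about 120 g, upright in one of the stand's three holes, its lower end 10 mm and its top 175 mm over the desk; the tallest of the three sticks there. z points up along it to its black cap. Its brass tip takes the lowest 12 mm; above that it widens by a cone to full thickness at 22 mm.
- logger_mark (a point): Centre of the dark band round the logger stick, 72 mm above its lower end and 10.5 mm below its centre; the band is 10 mm tall. With the stick bottomed, the band's centre is within 3 mm of the rim (up to 4 mm lower while pressed) in the good well, and 15 to 21 mm above the rim in the well with the spacer.
- logger_tip: The delicate brass sensing tip of the logger stick, 14 mm in diameter and 12 mm long, fixed to the rod; its origin is the very lower end of the stick, z up along the rod.
- dock: The reader dock, a fixed grey block 70 mm (its x) by 160 mm (its y) and 90 mm tall with a lower white box (50 mm tall, 55 mm deep, with a small screen) at its far side (+x of the dock); origin under the centre of the grey block, z up. Two equal round wells open upward in its top.
- well0 (a point): Centre of the mouth of the first well (at -40 mm along the dock's y), 90 mm over the desk. Vertical 22 mm bore with a 3 mm chamfer. Sprung rubber lips 16 mm below the rim drag on the rod, once it is about 30 mm in, with about 4 to 9 N (varies) either way; what is pushed beyond that reaches the tip. At the bottom a firm rubber cushion gives about 1 mm per 6 N.
- well1 (a point): Centre of the mouth of the second well (at +40 mm along the dock's y), in all else like the first. The free depth is 69 to 75 mm in the good well and 51 to 57 mm in the one with the spacer; either of the two may be the good one.
- stand: Fixed dark wooden pencil stand, 55 mm (its x) by 175 mm (its y), 45 mm tall, with three 23 mm vertical holes 35 mm deep in a row along its y, 58 mm apart; origin under its centre. A logger stick, a marker and a glue stick stand upright and loose in the holes, in any order.
- marker: Bystander: grey marker pen standing in the stand, 19 mm thick, 115 mm long; origin at its lower end.
- gluestick: Bystander: white glue stick standing in the stand, 21 mm thick, 95 mm long; origin at its lower end.
- mug: Bystander: white mug, 80 mm wide, 95 mm tall; origin under its centre.
- handcream: Bystander: white bottle, 52 mm wide, 130 mm tall; origin under its centre.
- mouse: Bystander: black computer mouse, 105 x 60 x 34 mm; origin under its centre.
- stapler: Bystander: black stapler, 140 x 36 x 43 mm; origin under its centre.
- tape: Bystander: tape dispenser, 130 x 50 x 75 mm; origin under its centre.
There are look-alikes about, which are no part of the job. What is shaped like the dock but blue is not meant. Leave any orange look-alike of the part that bears logger_center alone.

How it is judged:
On the way, in this order (a step that is already met when the one before it is completed fails the run):
1. the logger stick is drawn out of the stand (height (world z) of logger_tip above 0.055 m), for 0.1 s.
2. the stick is pressed on the bottom of the good well with more than 4 N at its tip for 0.2 s, rim at the band (z of logger_mark in the frame of dock between 0.081 and 0.097 m and (horizontal distance between logger_mark and well0 below 0.005 m or horizontal distance between logger_mark and well1 below 0.005 m) and angle between logger_tip's own z axis and vertical below 0.1 rad and contact force between logger_tip and anything else above 4 N), for 0.2 s.
At the end, for the whole second after the job is handed in: The logger stick stands in one of the wells, upright within 0.10 rad, centred in it within 5 mm, the centre of its band from 9 mm below to 7 mm above the rim, at rest and released (z of logger_mark in the frame of dock between 0.081 and 0.097 m and (horizontal distance between logger_mark and well0 below 0.005 m or horizontal distance between logger_mark and well1 below 0.005 m) and angle between logger_tip's own z axis and vertical below 0.1 rad and linear speed of logger_tip below 0.02 m/s and contact force between logger_tip and the fingers below 0.1 N); the robot touches nothing.
It fails at once if the stick's tip is loaded with more than 30 N (contact force between logger_tip and anything else above 30 N).
It fails at once if a bystander is moved by more than 30 mm (distance of any of marker, gluestick, mug, handcream, mouse, stapler, tape from where it was at the start of the episode above 0.03 m).
It also fails if it takes over 72 s, if anything falls off the work surface, if the arm or the gripper's body presses on something with over 40 N, if the wrist force passes 120 N, or if a joint passes its speed limit or range.

## Robot

A 7-joint arm with a two-finger parallel gripper is mounted at the origin on the work surface. World frame = base frame: x ahead of the robot, y to its left, z up, the work surface at z = 0. Lengths are in m, angles in rad, forces in N, time in s.
With the tool pointing down it reaches from about 0.35 to 0.9 m from the base axis. Payload 8.1 kg.
Tool frame: the origin (TCP) lies midway between the tips of the shut fingers; the grasp point (between the pads) lies 19 mm behind it; z points along the fingers, x is the direction in which the jaws open and shut, and the axes are right-handed (so a half turn about z gives the same grasp; the last joint's range is limited). The gripper opens to 92 mm and grips with 3 to 60 N. Pads are 19 mm wide; open, the fingers measure 130 mm over their backs; the gripper's body (75 mm by 190 mm) begins 47 mm behind the grasp point.
Start: joints at [1.06, 0.434, 0.025, 1.573, -0.012, 1.134, -0.075], TCP at [0.248, -0.574, 0.227] pointing down, gripper open.
Joint ranges: [-2.62, 2.62], [-0.44, 2.09], [-1.27, 1.32], [0.08, 2.57], [-1.32, 4.46], [0.12, 2], [-2.74, 2.74]. Speed limits (rad/s): [2.22, 2.22, 3.01, 3.01, 3.14, 3.14, 3.14].

## Interface

Orientations are given as a rotation vector (axis times angle).
In Python, from cell import arm gives the robot as it stands.
- The arm moves only by the tool jog_arm, never from a script. Its argument "commands" is a list of rows, each an object with "translation": the shift along the tool's x, y, z in mm, a list of three; "turn": the turn, a rotation vector about the tool's x, y, z in rad, a list of three. A call has 1 to 12 rows; each row is the pose to reach, as a shift and turn from the pose commanded when the call began, along the tool's axes at that moment; what a row does not reach only later rows make up. A row lasts 1/12 s, in which the tool goes at most 41.7 mm and 7.16 degrees, less where a joint would pass 70% of its speed; a pose out of reach is approached as far as the arm can. A call with a gripper value outside its range is refused whole. "claw" is the closure, from -1 (fully open) to 1 (shut), so that 0 is half open, set as the call begins (left out, the last holds). The fingers move at their own pace and stop on an object; "grip_force" is the grip in N (left out, the last holds). Time passes only in rows, so rows that repeat a pose let the fingers close. It gives the time, the measured TCP pose, the force and the opening at its end, in the units of the state.
- arm.observe(): the state, without advancing time (a new reading comes with each control period).
- arm.get_image(name): name is "scene" or "top" or "wrist"; returns the picture (480x640x3 uint8, blue, green, red); there is no depth.
- arm.camera_info(name): a dict with "vertical_fov" (degrees; the focal length in pixels is half the picture's height over the tangent of half this angle, whatever the lens; pixels are square), "cx", "cy" (the principal point, pixels), "distortion" ([k1, k2, p1, p2, k3] as OpenCV has them; the pictures are not rectified), "eye" and "rotation" of the camera in the world. Camera axes: x right, y up, looking along -z (the intrinsics and any distortion apply to the point x, -y, -z); pixel columns grow to the right and rows downward; lengths in m; the calibration is good to about 2 mm. A picture is of the moment at which its call begins: read the wrist's pose just before it. camera_info takes no time and is no camera call; for the wrist camera it gives the pose at the moment of the call.
- arm.sign_off(): hands the job in, once; it reports no verdict.
Trained networks look in the newest picture that a camera, given by its name, has taken for a name from the list of things; names that differ only in an ending like _2 or _b are one class to them, and where a whole thing is asked for, a point or a joint stands for the part that bears it (a point fixed in the world has none). Each returns a list of dicts, best first, with "confidence" (0 to 1); they miss things now and then, are a little off and sometimes report something else, mostly with a low value. They report only what shows in the picture. A call takes as long as a camera call. They do not tell look-alikes from the thing itself.
- arm.trace(camera, query): "region" (480x640 bool, what is visible of it) and "box" ([left, top, width, height] in pixels, round what is visible of it).
- arm.landmark_of(camera, query): "at" ([column, row] in pixels: a listed point, or the origin of a listed thing).
The state is a dict: "clock": time; "joints": joint angles; "dq": joint speeds; "joint_efforts": joint torques, N m; "position": TCP position; "ee_rot": TCP orientation; "force": force on the tool from outside, world axes, zero at the start; "ft_torque": the same for the moment, N m; "width": opening from 0.0 (shut) to 1.0 (fully open).
Only numpy, scipy, OpenCV 4.12 (cv2) and the standard library are available. Lean on these libraries where they do the work, as an engineer would, in place of code of your own. Each camera call takes 0.05 s, during which the arm holds its last target. There are 200 camera calls.

## Working session

There is one attempt and no reset: what is moved stays moved. The work goes in short steps, Python scripts to look and compute and a tool call to move; the robot and the scene stay as the last step left them, time stands still between calls to the robot, and variables do not carry over. Pictures are saved under pics/ and viewed, about 8 in all and at most 12, crops included, and the job is handed in when it is done.

Besides the shell and the picture viewer there is one more tool, called after "Emit:" as name(argument=value, ...), one argument or row to a line, values as JSON. jog_arm: Moves the arm, as the interface text tells. Its arguments: {"type":"object","properties":{"commands":{"type":"array","items":{"type":"object","properties":{"translation":{"type":"array","items":{"type":"number"}},"turn":{"type":"array","items":{"type":"number"}}}}},"claw":{"type":"number"},"grip_force":{"type":"number"}},"required":["commands"]}

```bash
mkdir -p pics; cat > h.py <<'E'
import numpy as np,cv2
from cell import arm
def K(ci):
    f=240/np.tan(np.radians(ci['vertical_fov'])/2)
    return np.array([[f,0,ci['cx']],[0,f,ci['cy']],[0,0,1.]]),np.array(ci['distortion'],float)
def ray(ci,p):
    k,d=K(ci);u=cv2.undistortPoints(np.array([[p]],float),k,d)[0,0]
    R=np.array(ci['rotation']);R=R if R.shape==(3,3) else cv2.Rodrigues(R)[0]
    return np.array(ci['eye']),R@np.array([u[0],-u[1],-1.])
def atz(ci,p,z):
    e,r=ray(ci,p);return e+r*(z-e[2])/r[2]
def proj(ci,P):
    k,d=K(ci);R=np.array(ci['rotation']);R=R if R.shape==(3,3) else cv2.Rodrigues(R)[0]
    c=(np.atleast_2d(P)-np.array(ci['eye']))@R*[1,-1,-1]
    return cv2.projectPoints(c,np.zeros(3),np.zeros(3),k,d)[0][:,0]
E
python3 - <<'E'
from h import *
print(arm.observe())
for n in ['scene','top']:
    im=arm.get_image(n);cv2.imwrite(f'pics/{n}0.png',im)
    ci=arm.camera_info(n);print(n,ci)
    for q,z in [('logger_center',.0925),('logger_mark',.082),('well0',.09),('well1',.09),('dock',0),('stand',0)]:
        for r in arm.landmark_of(n,q)[:4]: print(q,np.round(r['at'],1),round(r['confidence'],2),np.round(atz(ci,r['at'],z),4))
E
```

```text
{'clock': 0.0, 'joints': array([ 1.0604161 ,  0.43522033,  0.0249788 ,  1.57408587, -0.0115974 ,
        1.1340055 , -0.07510551]), 'dq': array([-0.00029292,  0.00093441, -0.00051157,  0.00160772,  0.00054128,
        0.00032521,  0.00066748]), 'joint_efforts': array([-1.93107786e-03, -6.67856669e+01,  9.83639807e-01, -3.14450204e+01,
       -6.07229560e-02,  4.30070807e-02,  2.31815529e-04]), 'position': array([ 0.24759956, -0.57330916,  0.22595103]), 'ee_rot': array([-2.62454018e+00,  1.72532758e+00,  2.18385575e-03]), 'force': array([ 0.08501316, -0.47964281, -0.14164671]), 'ft_torque': array([-0.03872621, -0.0126983 ,  0.0101804 ]), 'width': 0.9950504629463461}
scene {'vertical_fov': 43.47244592087694, 'cx': 319.7062329123406, 'cy': 235.654900056111, 'distortion': array([-0.11850406,  0.        ,  0.        ,  0.        ,  0.        ]), 'eye': array([1.2795479 , 0.29337323, 1.23871632]), 'rotation': array([0.39519321, 0.65634301, 1.94632739])}
logger_center [506.9 253.6] 0.83 [0.366  0.32   0.0925]
logger_center [487.2 278.4] 0.72 [0.4534 0.2981 0.0925]
logger_mark [488.2 279.5] 
[... 1295 characters left out ...]
_mark [131.6 301.8] 0.85 [0.3561 0.3204 0.082 ]
logger_mark [340.4 223. ] 0.71 [ 0.5432 -0.1364  0.082 ]
well0 [323.1 212. ] 0.96 [ 0.5654 -0.0981  0.09  ]
well0 [493.7 209.4] 0.84 [ 0.5827 -0.473   0.09  ]
well0 [343. 315.] 0.64 [ 0.3447 -0.1472  0.09  ]
well0 [377.8 321.6] 0.63 [ 0.3323 -0.2226  0.09  ]
well1 [323.1 212. ] 0.96 [ 0.5654 -0.0981  0.09  ]
well1 [493.7 209.4] 0.84 [ 0.5827 -0.473   0.09  ]
well1 [343. 315.] 0.64 [ 0.3447 -0.1472  0.09  ]
well1 [377.8 321.6] 0.63 [ 0.3323 -0.2226  0.09  ]
dock [358.7 314.7] 0.91 [ 0.3344 -0.1887  0.    ]
dock [177.2 251.2] 0.68 [0.4711 0.2461 0.    ]
dock [178.1 251.7] 0.62 [0.4699 0.2439 0.    ]
stand [173.7 250.3] 0.79 [0.4729 0.2547 0.    ]
```

View pics/scene0.png

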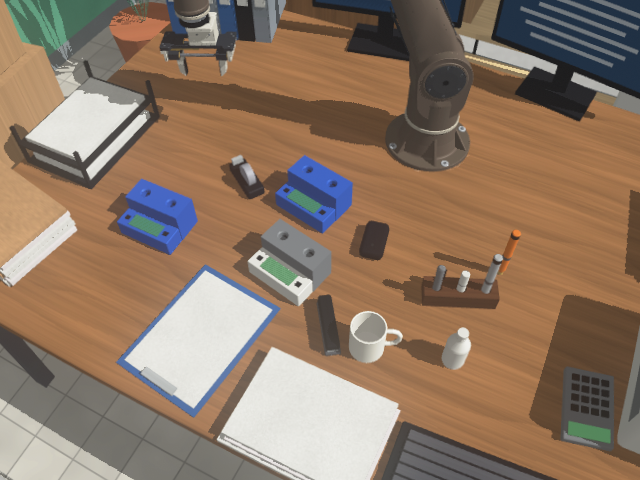

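View pics/top0.png

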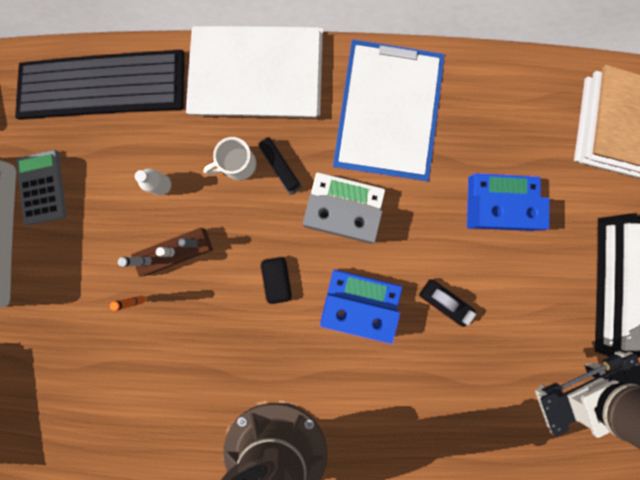

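The picture shows two stick candidates. The steel one is at scene (492,272) / top (125,262), standing in the stand. The orange one, at scene (512,245) / top (116,306), stands apart and is the look-alike. There are three docks: the grey one with the white box at scene (292,258) / top (343,210), and two blue ones to ignore. I'll confirm the stick and the grey dock in one crop and measure both precisely.

```bash
python3 - <<'E'
from h import *
t=cv2.imread('pics/top0.png');s=cv2.imread('pics/scene0.png')
a=cv2.resize(t[170:250,290:400],None,fx=3.6,fy=3.6,interpolation=cv2.INTER_CUBIC)
b=cv2.resize(t[220:300,100:220],None,fx=3.3,fy=3.6,interpolation=cv2.INTER_CUBIC)
c=cv2.resize(s[220:300,270:380],None,fx=3.6,fy=3.6,interpolation=cv2.INTER_CUBIC)
d=cv2.resize(s[220:310,410:530],None,fx=3.3,fy=3.2,interpolation=cv2.INTER_CUBIC)
c=cv2.resize(s[215:305,240:350],(396,288),interpolation=cv2.INTER_CUBIC)
cv2.imwrite('pics/crop1.png',np.vstack([np.hstack([a,b]),np.hstack([c,d[:288]])]))
arm.get_image('top');arm.get_image('scene')
for n in ['top','scene']:
    ci=arm.camera_info(n)
    im={'top':t,'scene':s}[n]
    g=cv2.cvtColor(im,cv2.COLOR_BGR2GRAY)
    for q in ['logger_center','dock']:
        for r in arm.trace(n,q)[:3]:
            m=r['region'];print(n,q,r['box'],round(r['confidence'],2),m.sum())
    for x,y in ([(323,212),(359,222)] if n=='top' else [(307,253),(283,236)]):
        w=g[y-9:y+10,x-9:x+10];yy,xx=np.nonzero(w<w.min()+.4*(np.median(w)-w.min()))
        p=(xx.mean()+x-9,yy.mean()+y-9);print(n,np.round(p,1),len(xx),atz(ci,p,.09))
E
```

```text
top logger_center [108.6, 295.5, 39.0, 16.2] 0.9 336
top logger_center [303.4, 174.3, 79.1, 71.5] 0.73 4108
top logger_center [117.3, 256.5, 35.0, 13.7] 0.57 270
top dock [466.3, 172.1, 83.2, 59.7] 0.97 4300
top dock [305.4, 173.9, 79.4, 71.0] 0.87 3972
top dock [324.6, 269.0, 78.4, 74.6] 0.58 4398
top [323.2 213.2] 66 [ 0.56286513 -0.09847929  0.09      ]
top [358.7 222.1] 62 [ 0.54568783 -0.17551363  0.09      ]
scene logger_center [479.0, 254.9, 19.5, 41.5] 0.81 364
scene logger_center [497.2, 230.9, 24.8, 43.5] 0.77 393
scene dock [118.6, 178.9, 79.4, 73.3] 0.82 3845
scene dock [276.6, 155.7, 74.8, 78.8] 0.66 3680
scene dock [245.0, 218.8, 87.6, 87.0] 0.64 4487
scene [310.2 253.4] 32 [ 0.56589998 -0.09650955  0.09      ]
scene [284.3 236.5] 27 [ 0.54915586 -0.17452928  0.09      ]
```

View pics/crop1.png

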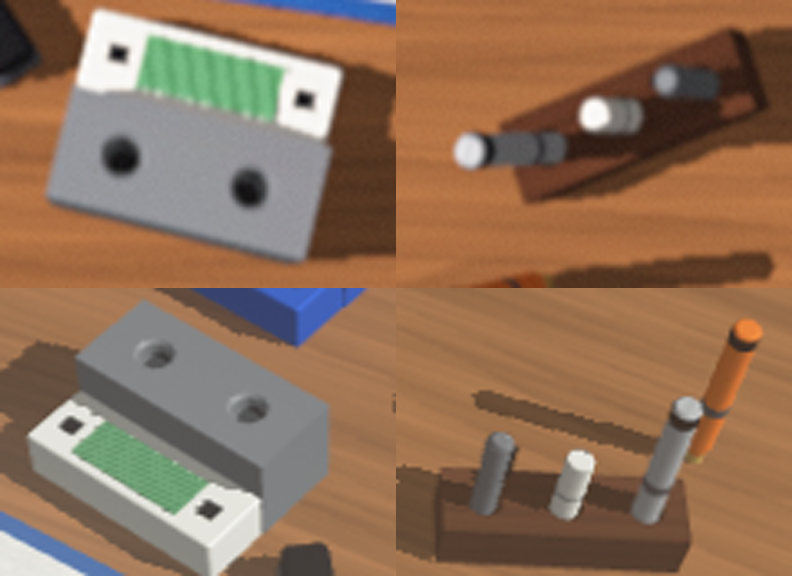

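The crop confirms both. The steel stick is the one with the grey cap and dark band at the +y end of the stand, and the dock is the grey block with the white box. I'll go over the dock first and use the wrist camera there.

```bash
cat >> h.py <<'E'
def go(P,yaw=None,R=None):
    o=arm.observe();R=cv2.Rodrigues(o['ee_rot'])[0]
    d=R.T@(np.array(P)-o['position'])*1000
    print('delta mm',np.round(d,1),'toolx',np.round(R[:,0],3),'toolz',np.round(R[:,2],3))
    if yaw is not None:
        x=np.array([np.cos(yaw),np.sin(yaw),0]);z=np.array([0,0,-1.]);T=np.stack([x,np.cross(z,x),z],1)
        print('turn',np.round(cv2.Rodrigues(R.T@T)[0].ravel(),3))
E
python3 - <<'E'
from h import *
ci=arm.camera_info('wrist');print(ci)
go([.50,-.14,.30],-1.16)
print(atz(arm.camera_info('top'),(122.7,261.9),.175),atz(arm.camera_info('scene'),(410+(688-396)/3.3,220+(408-288)/3.2),.175))
E
```

```text
{'vertical_fov': 68.62308812100784, 'cx': 319.5198528442869, 'cy': 240.69265801603646, 'distortion': array([-0.06541471,  0.        ,  0.        ,  0.        ,  0.        ]), 'eye': array([ 0.32460804, -0.5407458 ,  0.38510913]), 'rotation': array([-0.27541362,  0.18051646, -1.15336676])}
delta mm [-298.2 -403.5  -73.3] toolx [ 0.397 -0.918  0.   ] toolz [-0. -0. -1.]
turn [ 0.    -0.    -0.003]
[0.44682418 0.30265086 0.175     ] [0.44995793 0.30424356 0.175     ]
```

Emit:
jog_arm(
  commands=[
    {"translation":[0,0,-73],"turn":[0,0,0]},
    {"translation":[0,0,-73],"turn":[0,0,0]},
    {"translation":[-298,-403,-73],"turn":[0,0,0]},
    {"translation":[-298,-403,-73],"turn":[0,0,0]},
    {"translation":[-298,-403,-73],"turn":[0,0,0]},
    {"translation":[-298,-403,-73],"turn":[0,0,0]},
    {"translation":[-298,-403,-73],"turn":[0,0,0]},
    {"translation":[-298,-403,-73],"turn":[0,0,0]},
    {"translation":[-298,-403,-73],"turn":[0,0,0]},
    {"translation":[-298,-403,-73],"turn":[0,0,0]},
    {"translation":[-298,-403,-73],"turn":[0,0,0]},
    {"translation":[-298,-403,-73],"turn":[0,0,0]},
  ],
)

```text
clock: 2.0
position: [0.4578, -0.2116, 0.3001]
ee_rot: [2.625, -1.726, 0.001]
force: [0.5, 0.1, -0.4]
width: 0.999
```

Emit:
jog_arm(
  commands=[
    {"translation":[0,0,0]},
    {"translation":[0,0,0]},
    {"translation":[0,0,0]},
    {"translation":[0,0,0]},
    {"translation":[0,0,0]},
  ],
)

```text
schema error: expected keys translation, turn
```

```bash
cat > wells.py <<'E'
from h import *
import sys
ci=arm.camera_info('wrist');im=arm.get_image('wrist');cv2.imwrite(sys.argv[1],im)
print(arm.observe()['clock'],arm.observe()['position'],ci['eye'])
print(proj(ci,[[.564,-.0975,.09],[.547,-.175,.09]]))
for q in ['well0','well1']:
    for r in arm.landmark_of('wrist',q)[:4]: print(q,np.round(r['at'],1),round(r['confidence'],2),np.round(atz(ci,r['at'],.09),4))
E
python3 wells.py pics/w1.png
python3 -c "
from h import *
go([.448,.303,.30],-1.16)"
```

```text
2.05 [ 0.46237492 -0.20254806  0.30022968] [ 0.53444066 -0.17856687  0.45849602]
[[254.07813399  65.40389295]
 [320.82613689 115.05687469]]
well0 [256.3  64. ] 0.97 [ 0.566 -0.099  0.09 ]
well0 [639.  228.8] 0.97 [ 0.586  -0.5605  0.09  ]
well0 [223.7 276.7] 0.96 [ 0.3428 -0.1423  0.09  ]
well0 [586.3 203.8] 0.92 [ 0.5828 -0.4808  0.09  ]
well1 [256.3  64. ] 0.97 [ 0.566 -0.099  0.09 ]
well1 [639.  228.8] 0.97 [ 0.586  -0.5605  0.09  ]
well1 [223.7 276.7] 0.96 [ 0.3428 -0.1423  0.09  ]
well1 [586.3 203.8] 0.92 [ 0.5828 -0.4808  0.09  ]
delta mm [-4.738e+02 -1.967e+02  4.000e-01] toolx [ 0.403 -0.915 -0.   ] toolz [ 0.001  0.001 -1.   ]
turn [-0.001  0.     0.004]
```

View pics/w1.png

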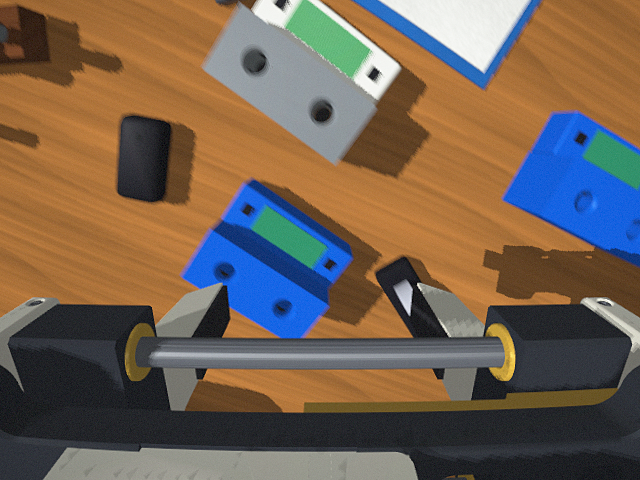

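Wrist view: the grey dock's wells are at (256,62) and (322,112), close to the predicted pixels. Next I move beside the stick so the wrist camera is above it.

Emit:
jog_arm(
  commands=[
    {"translation":[-474,-120,0],"turn":[0,0,0]},
    {"translation":[-474,-120,0],"turn":[0,0,0]},
    {"translation":[-474,-120,0],"turn":[0,0,0]},
    {"translation":[-474,-120,0],"turn":[0,0,0]},
    {"translation":[-474,-120,0],"turn":[0,0,0]},
    {"translation":[-474,-120,0],"turn":[0,0,0]},
    {"translation":[-474,-120,0],"turn":[0,0,0]},
    {"translation":[-474,-120,0],"turn":[0,0,0]},
    {"translation":[-474,-120,0],"turn":[0,0,0]},
    {"translation":[-474,-120,0],"turn":[0,0,0]},
    {"translation":[-474,-120,0],"turn":[0,0,0]},
    {"translation":[-474,-120,0],"turn":[0,0,0]},
  ],
)

```text
clock: 3.15
position: [0.3789, 0.2715, 0.3001]
ee_rot: [-2.624, 1.725, -0.0]
force: [0.6, 0.1, 0.4]
width: 0.999
```

Emit:
jog_arm(
  commands=[
    {"translation":[0,0,0],"turn":[0,0,0]},
    {"translation":[0,0,0],"turn":[0,0,0]},
    {"translation":[0,0,0],"turn":[0,0,0]},
  ],
)

```text
clock: 3.4
position: [0.3801, 0.2679, 0.2995]
ee_rot: [2.623, -1.727, 0.001]
force: [0.1, -0.1, 0.9]
width: 0.999
```

```bash
cat > stick.py <<'E'
from h import *
import sys
ci=arm.camera_info('wrist');im=arm.get_image('wrist');cv2.imwrite(sys.argv[1],im)
print(arm.observe()['clock'],arm.observe()['position'],ci['eye'])
print(proj(ci,[[.448,.303,.175],[.448,.303,.082]]))
for q,z in [('logger_center',.0925),('logger_mark',.082)]:
    for r in arm.landmark_of('wrist',q)[:4]: print(q,np.round(r['at'],1),round(r['confidence'],2),np.round(atz(ci,r['at'],z),4))
go([.448,.303,.30],-1.16)
E
python3 stick.py pics/w2.png
```

```text
3.45 [0.38021736 0.26750158 0.2995017 ] [0.45689284 0.30099456 0.45778319]
[[312.1625474  138.00831717]
 [313.86039309 135.580412  ]]
logger_center [266.8 202. ] 0.91 [0.3664 0.3222 0.0925]
logger_mark [267.4 205.4] 0.63 [0.3605 0.3208 0.082 ]
delta mm [ -5.8 -76.3  -0.3] toolx [ 0.394 -0.919  0.001] toolz [ 0.    -0.001 -1.   ]
turn [ 0.    -0.001 -0.006]
```

View pics/w2.png

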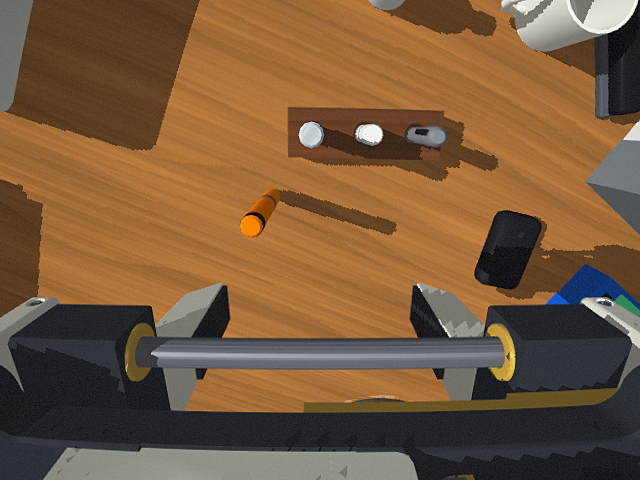

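The wrist image has the steel cap at (311,134), the glue stick at (369,134) and the marker at (427,134), with the orange stick off at (252,226). The prediction was 4 px off, so I'll correct for that and descend.

```bash
python3 - <<'E'
from h import *
ci=arm.camera_info('wrist');p=atz(ci,(311.3,134.2),.175);print(p)
go([.4503,.304,.131],-1.16)
E
```

```text
[0.45058039 0.30431159 0.175     ]
delta mm [ -6.  -78.8 168.7] toolx [ 0.394 -0.919  0.001] toolz [ 0.    -0.001 -1.   ]
turn [ 0.    -0.001 -0.006]
```

Emit:
jog_arm(
  commands=[
    {"translation":[-6,-40,0],"turn":[0,0,0]},
    {"translation":[-6,-79,0],"turn":[0,0,0]},
    {"translation":[-6,-79,0],"turn":[0,0,0]},
    {"translation":[-6,-79,40],"turn":[0,0,0]},
    {"translation":[-6,-79,75],"turn":[0,0,0]},
    {"translation":[-6,-79,110],"turn":[0,0,0]},
    {"translation":[-6,-79,140],"turn":[0,0,0]},
    {"translation":[-6,-79,160],"turn":[0,0,0]},
    {"translation":[-6,-79,168],"turn":[0,0,0]},
    {"translation":[-6,-79,168],"turn":[0,0,0]},
    {"translation":[-6,-79,168],"turn":[0,0,0]},
  ],
)

```text
clock: 4.47
position: [0.4502, 0.3059, 0.1325]
ee_rot: [-2.624, 1.727, -0.001]
force: [-0.1, 0.3, -0.0]
width: 1.004
```

Emit:
jog_arm(
  commands=[
    {"translation":[0,0,0],"turn":[0,0,0]},
    {"translation":[0,0,0],"turn":[0,0,0]},
    {"translation":[0,0,0],"turn":[0,0,0]},
    {"translation":[0,0,0],"turn":[0,0,0]},
    {"translation":[0,0,0],"turn":[0,0,0]},
    {"translation":[0,0,0],"turn":[0,0,0]},
    {"translation":[0,0,0],"turn":[0,0,0]},
    {"translation":[0,0,0],"turn":[0,0,0]},
    {"translation":[0,0,0],"turn":[0,0,0]},
    {"translation":[0,0,0],"turn":[0,0,0]},
  ],
  claw=1,
  grip_force=45,
)

```text
clock: 5.3
position: [0.4495, 0.306, 0.1317]
ee_rot: [2.625, -1.726, 0.0]
force: [-0.5, 0.7, 0.6]
width: 0.325
```

Emit:
jog_arm(
  commands=[
    {"translation":[0,0,0],"turn":[0,0,0]},
    {"translation":[0,0,0],"turn":[0,0,0]},
    {"translation":[0,0,0],"turn":[0,0,0]},
    {"translation":[0,0,0],"turn":[0,0,0]},
    {"translation":[0,0,0],"turn":[0,0,0]},
  ],
)

```text
clock: 5.72
position: [0.4495, 0.3061, 0.1317]
ee_rot: [2.625, -1.726, 0.0]
force: [-0.0, 0.3, -0.6]
width: 0.212
```

Emit:
jog_arm(
  commands=[
    {"translation":[0,0,0],"turn":[0,0,0]},
    {"translation":[0,0,-15],"turn":[0,0,0]},
    {"translation":[0,0,-30],"turn":[0,0,0]},
    {"translation":[0,0,-50],"turn":[0,0,0]},
    {"translation":[0,0,-80],"turn":[0,0,0]},
    {"translation":[0,0,-110],"turn":[0,0,0]},
    {"translation":[0,0,-135],"turn":[0,0,0]},
    {"translation":[0,0,-135],"turn":[0,0,0]},
    {"translation":[0,0,-135],"turn":[0,0,0]},
  ],
)

```text
clock: 6.47
position: [0.4501, 0.3065, 0.2679]
ee_rot: [-2.623, 1.725, -0.002]
force: [-0.9, 0.1, -1.3]
width: 0.209
```

```bash
python3 - <<'E'
from h import *
o=arm.observe();print(o)
go([.56,-.06,.267],-1.16)
E
```

```text
{'clock': 6.4667, 'joints': array([-0.22653245,  0.33894123, -0.62095482,  1.67370418,  0.21052803,
        1.19366058, -2.06128444]), 'dq': array([-0.00185378,  0.02918895,  0.01126223,  0.05073164,  0.00560429,
       -0.01419381, -0.00491986]), 'joint_efforts': array([ -0.06287599, -57.23614812,  -6.86754182, -33.95901561,
        -0.0948552 ,   0.15388437,   0.09997581]), 'position': array([0.45005935, 0.30653704, 0.2678792 ]), 'ee_rot': array([-2.62298681e+00,  1.72455816e+00, -2.03016230e-03]), 'force': array([-0.87218565,  0.05658666, -1.29543347]), 'ft_torque': array([ 0.03825827,  0.02726569, -0.04364646]), 'width': 0.20851063926331947}
delta mm [380.1  44.4   0.7] toolx [ 0.396 -0.918 -0.   ] toolz [ 0.002  0.001 -1.   ]
turn [-0.003  0.    -0.003]
```

Gripped at 19.2 mm with the weight showing on the force reading. Now to hover above well1, tip about 25 mm over the rim.

```bash
python3 -c "
from h import *
go([.5645,-.098,.237],-1.16)"
```

```text
delta mm [416.8  55.4  30.6] toolx [ 0.396 -0.918 -0.   ] toolz [ 0.002  0.001 -1.   ]
turn [-0.003  0.    -0.003]
```

Emit:
jog_arm(
  commands=[
    {"translation":[30,4,0],"turn":[0,0,0]},
    {"translation":[65,9,0],"turn":[0,0,0]},
    {"translation":[105,14,0],"turn":[0,0,0]},
    {"translation":[145,20,0],"turn":[0,0,0]},
    {"translation":[185,25,0],"turn":[0,0,0]},
    {"translation":[225,30,0],"turn":[0,0,0]},
    {"translation":[265,35,0],"turn":[0,0,0]},
    {"translation":[305,41,0],"turn":[0,0,0]},
    {"translation":[345,46,0],"turn":[0,0,0]},
    {"translation":[380,51,0],"turn":[0,0,0]},
    {"translation":[405,54,0],"turn":[0,0,0]},
    {"translation":[417,55,0],"turn":[0,0,0]},
  ],
)

```text
clock: 7.47
position: [0.5638, -0.1037, 0.2645]
ee_rot: [2.618, -1.731, -0.003]
force: [0.9, 0.7, -1.9]
width: 0.208
```

Emit:
jog_arm(
  commands=[
    {"translation":[0,0,10],"turn":[0,0,0]},
    {"translation":[0,0,20],"turn":[0,0,0]},
    {"translation":[0,0,30],"turn":[0,0,0]},
    {"translation":[0,0,30],"turn":[0,0,0]},
    {"translation":[0,0,30],"turn":[0,0,0]},
    {"translation":[0,0,30],"turn":[0,0,0]},
  ],
)

```text
clock: 7.97
position: [0.5644, -0.0974, 0.2369]
ee_rot: [-2.627, 1.723, 0.0]
force: [0.5, -0.0, -1.2]
width: 0.209
```

```bash
python3 - <<'E'
from h import *
o=arm.observe();print(o['clock'],o['position'],o['force'],o['width'])
p=o['position'];R=cv2.Rodrigues(o['ee_rot'])[0]
ims=[]
for n in ['wrist','scene','top']:
    ci=arm.camera_info(n);im=arm.get_image(n)
    tip=p-[0,0,.1217]
    pr=proj(ci,[tip,[.5645,-.098,.09],p]);print(n,pr.round(1).tolist())
    for q,z in [('logger_tip',tip[2]),('logger_mark',tip[2]+.072),('well0',.09)]:
        for r in arm.landmark_of(n,q)[:4]: print(q,np.round(r['at'],1),round(r['confidence'],2),np.round(atz(ci,r['at'],z),4))
    cv2.imwrite(f'pics/{n}3.png',im)
    if n!='top':
      c=pr[1].astype(int);s=100 if n=='wrist' else 50
      y0=max(0,min(480-2*s,c[1]-s));x0=c[0]-s;print('crop',x0,y0)
      ims.append(cv2.resize(im[y0:y0+2*s,x0:x0+2*s],(400,400),interpolation=cv2.INTER_CUBIC))
cv2.imwrite('pics/c3.png',np.hstack(ims))
E
```

```text
7.9667 [ 0.56438987 -0.0973892   0.23685679] [ 0.4732393  -0.01584    -1.21577323] 0.20862259495237215
wrist [[319.3, 233.2], [320.0, 225.4], [319.2, 302.5]]
logger_tip [322.3 230.8] 0.47 [ 0.5673 -0.0988  0.1152]
logger_mark [317.9 263.9] 0.59 [ 0.5651 -0.0961  0.1872]
well0 [321.2 223.8] 0.79 [ 0.5663 -0.0984  0.09  ]
well0 [391.5 272.6] 0.6 [ 0.5491 -0.1782  0.09  ]
crop 219 125
scene [[310.0, 246.5], [310.0, 252.7], [308.7, 213.1]]
logger_mark [309.3 230. ] 0.95 [ 0.571  -0.0939  0.1872]
logger_mark [506.3 256.1] 0.81 [0.4484 0.3185 0.1872]
logger_mark [373.5 243.1] 0.72 [0.5419 0.0473 0.1872]
well0 [333.8 181.4] 0.91 [ 0.338  -0.1445  0.09  ]
well0 [170.3 197.7] 0.91 [ 0.5679 -0.4937  0.09  ]
well0 [280.7 236.3] 0.76 [ 0.5524 -0.1826  0.09  ]
well0 [143.2 192.3] 0.62 [ 0.5835 -0.5682  0.09  ]
crop 259 202
top [[322.8, 211.4], [323.0, 212.4], [323.1, 205.3]]
logger_mark [133.5 301.3] 0.81 [0.37   0.2724 0.1872]
well0 [495.4 208.1] 0.9 [ 0.5857 -0.4768  0.09  ]
```

View pics/c3.png

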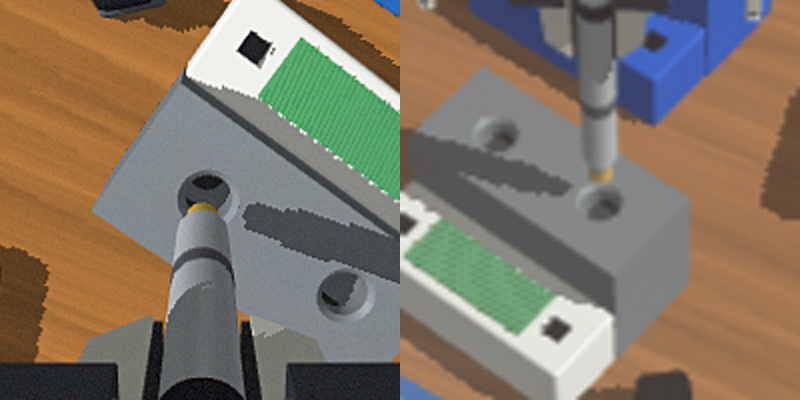

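The tip is just short of the mouth in the wrist crop: tip centre at crop (202,213), mouth centre at (209,199), so an offset of a few mm. I'll measure it at higher magnification.

```bash
python3 - <<'E'
import cv2,numpy as np
a=cv2.imread('pics/wrist3.png')[200:260,290:350];b=cv2.imread('pics/scene3.png')[235:265,295:325]
a=cv2.resize(a,(600,600),interpolation=cv2.INTER_LANCZOS4);b=cv2.resize(b,(600,600),interpolation=cv2.INTER_LANCZOS4)
for im,st in ((a,100),(b,100)):
    for k in range(0,600,st): cv2.line(im,(k,0),(k,8),(0,0,255),1);cv2.line(im,(0,k),(8,k),(0,0,255),1)
cv2.imwrite('pics/c4.png',cv2.resize(np.hstack([a,b]),(800,400)))
E
```

```text
(no output)
```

View pics/c4.png

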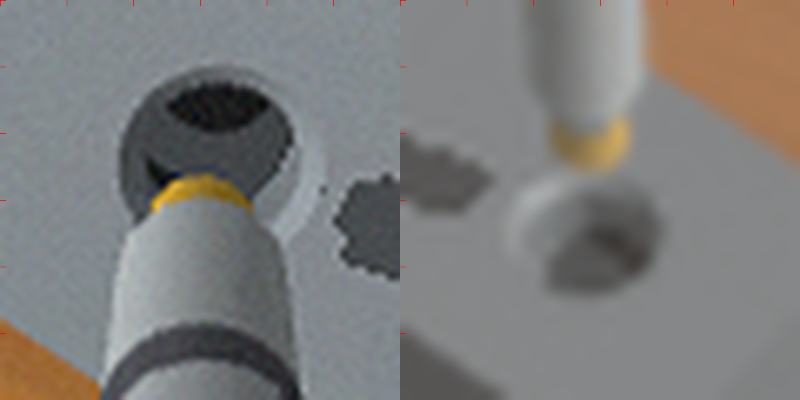

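```bash
python3 - <<'E'
from h import *
p=arm.observe()['position'];z=p[2]-.1217
for n,w,t in [('wrist',(322.7,224.3),(319.9,233.2)),('scene',(308.4,252),(308.8,245.4))]:
    ci=arm.camera_info(n);W=atz(ci,w,.09);T=atz(ci,t,z);print(n,W,T,(W-T)[:2]*1000)
print(p); go([p[0],p[1]-.002,p[2]])
E
```

```text
wrist [ 0.56645574 -0.10111031  0.09      ] [ 0.56464971 -0.09911113  0.11505912] [ 1.80603408 -1.99917355]
scene [ 0.56428535 -0.10218654  0.09      ] [ 0.56283355 -0.10121659  0.11505912] [ 1.45180285 -0.96995494]
[ 0.56439557 -0.09863093  0.23675912]
delta mm [1.8 0.8 0. ] toolx [ 0.396 -0.918  0.   ] toolz [ 0. -0. -1.]
```

Both views agree: shift about (+1.7, -1.7) mm. Then insert slowly.

Emit:
jog_arm(
  commands=[
    {"translation":[2,-1,0],"turn":[0,0,0]},
    {"translation":[2,-1,5],"turn":[0,0,0]},
    {"translation":[2,-1,10],"turn":[0,0,0]},
    {"translation":[2,-1,15],"turn":[0,0,0]},
    {"translation":[2,-1,20],"turn":[0,0,0]},
    {"translation":[2,-1,24],"turn":[0,0,0]},
    {"translation":[2,-1,28],"turn":[0,0,0]},
    {"translation":[2,-1,32],"turn":[0,0,0]},
    {"translation":[2,-1,35],"turn":[0,0,0]},
    {"translation":[2,-1,35],"turn":[0,0,0]},
    {"translation":[2,-1,35],"turn":[0,0,0]},
  ],
)

```text
clock: 9.48
position: [0.5661, -0.1, 0.2016]
ee_rot: [2.625, -1.726, -0.0]
force: [0.1, 0.8, -1.3]
width: 0.206
```

Emit:
jog_arm(
  commands=[
    {"translation":[0,0,3],"turn":[0,0,0]},
    {"translation":[0,0,6],"turn":[0,0,0]},
    {"translation":[0,0,9],"turn":[0,0,0]},
    {"translation":[0,0,12],"turn":[0,0,0]},
    {"translation":[0,0,12],"turn":[0,0,0]},
    {"translation":[0,0,12],"turn":[0,0,0]},
  ],
)

```text
clock: 9.98
position: [0.5659, -0.1, 0.1894]
ee_rot: [2.625, -1.725, -0.001]
force: [-0.2, 0.5, -1.6]
width: 0.208
```

Emit:
jog_arm(
  commands=[
    {"translation":[0,0,3],"turn":[0,0,0]},
    {"translation":[0,0,6],"turn":[0,0,0]},
    {"translation":[0,0,9],"turn":[0,0,0]},
    {"translation":[0,0,12],"turn":[0,0,0]},
    {"translation":[0,0,14],"turn":[0,0,0]},
    {"translation":[0,0,14],"turn":[0,0,0]},
    {"translation":[0,0,14],"turn":[0,0,0]},
  ],
)

```text
clock: 10.57
position: [0.5661, -0.1, 0.1756]
ee_rot: [2.625, -1.726, 0.0]
force: [-0.3, 0.1, 0.5]
width: 0.206
```

Emit:
jog_arm(
  commands=[
    {"translation":[0,0,3],"turn":[0,0,0]},
    {"translation":[0,0,6],"turn":[0,0,0]},
    {"translation":[0,0,9],"turn":[0,0,0]},
    {"translation":[0,0,10],"turn":[0,0,0]},
    {"translation":[0,0,10],"turn":[0,0,0]},
  ],
)

```text
clock: 10.98
position: [0.5661, -0.0998, 0.1656]
ee_rot: [-2.625, 1.725, 0.0]
force: [0.0, -0.1, 0.9]
width: 0.208
```

Emit:
jog_arm(
  commands=[
    {"translation":[0,0,1.5],"turn":[0,0,0]},
    {"translation":[0,0,3],"turn":[0,0,0]},
    {"translation":[0,0,4.5],"turn":[0,0,0]},
    {"translation":[0,0,6],"turn":[0,0,0]},
  ],
)

```text
clock: 11.32
position: [0.5666, -0.0999, 0.1602]
ee_rot: [-2.625, 1.725, -0.002]
force: [-0.5, 0.3, 5.6]
width: 0.208
```

Emit:
jog_arm(
  commands=[
    {"translation":[0,0,1.5],"turn":[0,0,0]},
    {"translation":[0,0,3],"turn":[0,0,0]},
  ],
)

```text
clock: 11.48
position: [0.5666, -0.0999, 0.1572]
ee_rot: [-2.625, 1.725, -0.002]
force: [-0.9, 0.5, 6.1]
width: 0.209
```

Emit:
jog_arm(
  commands=[
    {"translation":[0,0,1],"turn":[0,0,0]},
    {"translation":[0,0,2],"turn":[0,0,0]},
  ],
)

```text
clock: 11.65
position: [0.5666, -0.1, 0.1553]
ee_rot: [-2.625, 1.725, -0.002]
force: [-2.2, -0.1, 9.9]
width: 0.206
```

Emit:
jog_arm(
  commands=[
    {"translation":[0,0,1],"turn":[0,0,0]},
    {"translation":[0,0,2],"turn":[0,0,0]},
  ],
)

```text
clock: 11.82
position: [0.5671, -0.0999, 0.154]
ee_rot: [-2.624, 1.725, -0.003]
force: [-2.9, 0.4, 17.0]
width: 0.21
```

Emit:
jog_arm(
  commands=[
    {"translation":[0,0,1],"turn":[0,0,0]},
    {"translation":[0,0,2],"turn":[0,0,0]},
  ],
)

```text
clock: 11.98
position: [0.5674, -0.0998, 0.1528]
ee_rot: [-2.624, 1.725, -0.005]
force: [-4.6, -0.1, 24.8]
width: 0.212
```

The stick bottomed about 55.5 mm deep (force 6 to 25 N over 3 mm), so well1 holds the spacer. I'll pull it out straight and shift 80 mm along the dock to well0.

Emit:
jog_arm(
  commands=[
    {"translation":[0,0,-6],"turn":[0,0,0]},
    {"translation":[0,0,-14],"turn":[0,0,0]},
    {"translation":[0,0,-22],"turn":[0,0,0]},
    {"translation":[0,0,-30],"turn":[0,0,0]},
    {"translation":[0,0,-40],"turn":[0,0,0]},
    {"translation":[0,0,-50],"turn":[0,0,0]},
    {"translation":[0,0,-60],"turn":[0,0,0]},
    {"translation":[0,0,-70],"turn":[0,0,0]},
    {"translation":[0,0,-80],"turn":[0,0,0]},
    {"translation":[0,0,-90],"turn":[0,0,0]},
    {"translation":[0,0,-90],"turn":[0,0,0]},
    {"translation":[0,0,-90],"turn":[0,0,0]},
  ],
)

```text
clock: 12.98
position: [0.5664, -0.1, 0.2413]
ee_rot: [-2.625, 1.726, -0.002]
force: [-0.6, -0.3, -1.4]
width: 0.204
```

```bash
python3 - <<'E'
from h import *
o=arm.observe();print(o['position'],o['force'])
go([.5661-.0171,-.1-.0781,.237],-1.16)
E
```

```text
[ 0.56640399 -0.10002144  0.24133178] [-0.5572107  -0.26825193 -1.39989889]
delta mm [64.8 46.9  4.3] toolx [ 0.396 -0.918  0.001] toolz [ 0.001 -0.    -1.   ]
turn [-0.001 -0.001 -0.003]
```

Emit:
jog_arm(
  commands=[
    {"translation":[20,14,0],"turn":[0,0,0]},
    {"translation":[42,30,0],"turn":[0,0,0]},
    {"translation":[58,42,0],"turn":[0,0,0]},
    {"translation":[65,47,0],"turn":[0,0,0]},
    {"translation":[65,47,4],"turn":[0,0,0]},
    {"translation":[65,47,4],"turn":[0,0,0]},
    {"translation":[65,47,4],"turn":[0,0,0]},
    {"translation":[65,47,4],"turn":[0,0,0]},
  ],
)

```text
clock: 13.65
position: [0.5491, -0.1763, 0.2366]
ee_rot: [-2.627, 1.722, 0.001]
force: [0.2, 0.5, -1.0]
width: 0.207
```

```bash
python3 - <<'E'
from h import *
print(arm.observe()['position'])
a=arm.get_image('wrist')[200:260,290:350];b=arm.get_image('scene')
cv2.imwrite('pics/scene5.png',b);b=b[218:248,269:299]
print(proj(arm.camera_info('wrist'),[[.549,-.178,.09],[.549,-.178,.115]]),proj(arm.camera_info('scene'),[[.549,-.178,.09]]))
a=cv2.resize(a,(400,400),interpolation=cv2.INTER_CUBIC);b=cv2.resize(b,(400,400),interpolation=cv2.INTER_CUBIC)
cv2.imwrite('pics/c5.png',np.hstack([a,b]))
E
```

```text
[ 0.54909711 -0.17634857  0.23656342]
[[320.34867868 225.89196564]
 [320.41913563 233.87864613]] [[283.05060332 235.96243532]]
```

View pics/c5.png

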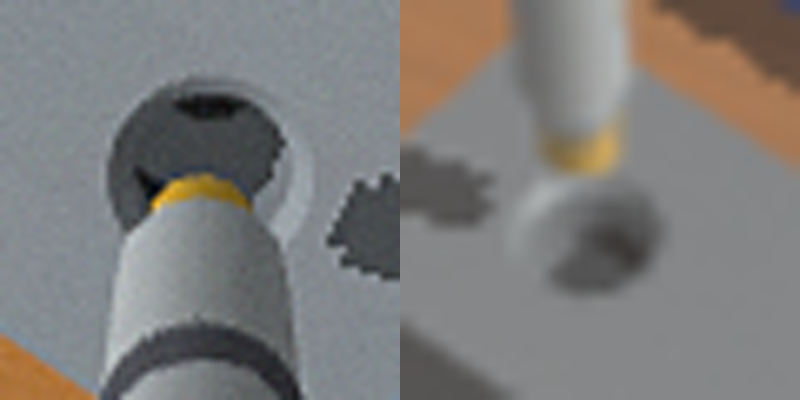

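The mouth centre is at crop (210,177) and the tip at (202,222). That leaves about (+1.2, +1) mm in tool axes, which matches the motion still settling, so no correction is needed. I descend.

Emit:
jog_arm(
  commands=[
    {"translation":[0,0,0],"turn":[0,0,0]},
    {"translation":[0,0,5],"turn":[0,0,0]},
    {"translation":[0,0,10],"turn":[0,0,0]},
    {"translation":[0,0,15],"turn":[0,0,0]},
    {"translation":[0,0,20],"turn":[0,0,0]},
    {"translation":[0,0,24],"turn":[0,0,0]},
    {"translation":[0,0,28],"turn":[0,0,0]},
    {"translation":[0,0,32],"turn":[0,0,0]},
    {"translation":[0,0,35],"turn":[0,0,0]},
    {"translation":[0,0,38],"turn":[0,0,0]},
    {"translation":[0,0,41],"turn":[0,0,0]},
    {"translation":[0,0,43],"turn":[0,0,0]},
  ],
)

```text
clock: 14.75
position: [0.5487, -0.1783, 0.1934]
ee_rot: [2.625, -1.726, -0.0]
force: [-0.7, 0.5, -0.8]
width: 0.213
```

Emit:
jog_arm(
  commands=[
    {"translation":[0,0,3],"turn":[0,0,0]},
    {"translation":[0,0,6],"turn":[0,0,0]},
    {"translation":[0,0,9],"turn":[0,0,0]},
  ],
)

```text
clock: 15.0
position: [0.5488, -0.1784, 0.1845]
ee_rot: [2.625, -1.726, 0.0]
force: [0.3, 0.0, -1.2]
width: 0.206
```

Emit:
jog_arm(
  commands=[
    {"translation":[0,0,3],"turn":[0,0,0]},
    {"translation":[0,0,6],"turn":[0,0,0]},
    {"translation":[0,0,9],"turn":[0,0,0]},
    {"translation":[0,0,12],"turn":[0,0,0]},
  ],
)

```text
clock: 15.33
position: [0.5493, -0.1783, 0.1733]
ee_rot: [-2.625, 1.726, -0.002]
force: [-1.0, 0.2, 7.6]
width: 0.207
```

Emit:
jog_arm(
  commands=[
    {"translation":[0,0,2],"turn":[0,0,0]},
    {"translation":[0,0,4],"turn":[0,0,0]},
    {"translation":[0,0,6],"turn":[0,0,0]},
  ],
)

```text
clock: 15.58
position: [0.5493, -0.1784, 0.1673]
ee_rot: [-2.625, 1.725, -0.002]
force: [-1.2, 0.0, 7.2]
width: 0.212
```

Emit:
jog_arm(
  commands=[
    {"translation":[0,0,2],"turn":[0,0,0]},
    {"translation":[0,0,4],"turn":[0,0,0]},
    {"translation":[0,0,6],"turn":[0,0,0]},
    {"translation":[0,0,8],"turn":[0,0,0]},
  ],
)

```text
clock: 15.92
position: [0.5493, -0.1784, 0.1594]
ee_rot: [-2.625, 1.725, -0.002]
force: [-0.9, -0.5, 6.5]
width: 0.207
```

Emit:
jog_arm(
  commands=[
    {"translation":[0,0,1.5],"turn":[0,0,0]},
    {"translation":[0,0,3],"turn":[0,0,0]},
    {"translation":[0,0,4.5],"turn":[0,0,0]},
    {"translation":[0,0,6],"turn":[0,0,0]},
  ],
)

```text
clock: 16.25
position: [0.5493, -0.1784, 0.1533]
ee_rot: [-2.625, 1.726, -0.002]
force: [-0.7, -0.2, 8.2]
width: 0.209
```

Emit:
jog_arm(
  commands=[
    {"translation":[0,0,1.5],"turn":[0,0,0]},
    {"translation":[0,0,3],"turn":[0,0,0]},
    {"translation":[0,0,5],"turn":[0,0,0]},
  ],
)

```text
clock: 16.5
position: [0.5494, -0.1784, 0.1484]
ee_rot: [-2.625, 1.726, -0.002]
force: [-1.5, 0.5, 7.0]
width: 0.206
```

Emit:
jog_arm(
  commands=[
    {"translation":[0,0,1],"turn":[0,0,0]},
    {"translation":[0,0,2],"turn":[0,0,0]},
  ],
)

```text
clock: 16.67
position: [0.5492, -0.1784, 0.1462]
ee_rot: [-2.625, 1.726, -0.002]
force: [-0.5, -0.3, 5.6]
width: 0.214
```

Emit:
jog_arm(
  commands=[
    {"translation":[0,0,1],"turn":[0,0,0]},
    {"translation":[0,0,2],"turn":[0,0,0]},
    {"translation":[0,0,3],"turn":[0,0,0]},
  ],
)

```text
clock: 16.92
position: [0.5492, -0.1784, 0.1432]
ee_rot: [-2.625, 1.726, -0.002]
force: [-2.2, 0.6, 5.8]
width: 0.208
```

Emit:
jog_arm(
  commands=[
    {"translation":[0,0,1],"turn":[0,0,0]},
    {"translation":[0,0,2],"turn":[0,0,0]},
  ],
)

```text
clock: 17.08
position: [0.5492, -0.1784, 0.1412]
ee_rot: [-2.625, 1.726, -0.002]
force: [-1.0, 1.5, 7.8]
width: 0.208
```

Emit:
jog_arm(
  commands=[
    {"translation":[0,0,1],"turn":[0,0,0]},
  ],
)

```text
clock: 17.17
position: [0.5495, -0.1784, 0.1405]
ee_rot: [-2.625, 1.726, -0.003]
force: [-1.8, 0.1, 12.0]
width: 0.206
```

Emit:
jog_arm(
  commands=[
    {"translation":[0,0,1],"turn":[0,0,0]},
  ],
)

```text
clock: 17.25
position: [0.5497, -0.1784, 0.1399]
ee_rot: [-2.625, 1.725, -0.003]
force: [-1.7, 1.0, 14.3]
width: 0.211
```

Emit:
jog_arm(
  commands=[
    {"translation":[0,0,0.5],"turn":[0,0,0]},
  ],
)

```text
clock: 17.33
position: [0.5497, -0.1784, 0.1396]
ee_rot: [-2.625, 1.725, -0.004]
force: [-2.3, 0.8, 17.0]
width: 0.21
```

Bottomed at about 71 mm, now pressing with roughly 10 N at the tip. I hold that for over half a second, checking the band in the picture meanwhile.

Emit:
jog_arm(
  commands=[
    {"translation":[0,0,0.5],"turn":[0,0,0]},
    {"translation":[0,0,0.5],"turn":[0,0,0]},
    {"translation":[0,0,0.5],"turn":[0,0,0]},
    {"translation":[0,0,0.5],"turn":[0,0,0]},
    {"translation":[0,0,0.5],"turn":[0,0,0]},
    {"translation":[0,0,0.5],"turn":[0,0,0]},
    {"translation":[0,0,0.5],"turn":[0,0,0]},
  ],
)

```text
clock: 17.92
position: [0.5498, -0.1784, 0.1394]
ee_rot: [-2.625, 1.725, -0.004]
force: [-3.1, 1.0, 14.1]
width: 0.206
```

```bash
python3 - <<'E'
from h import *
a=arm.get_image('wrist')[140:300,240:400];b=arm.get_image('scene')[205:265,250:310]
cv2.imwrite('pics/c6.png',np.hstack([cv2.resize(i,(400,400),interpolation=cv2.INTER_CUBIC) for i in (a,b)]))
o=arm.observe();print(o['position'],o['force'],o['clock'])
E
```

```text
[ 0.54975936 -0.1783823   0.13934895] [-2.29934885  0.82851171 15.36202173] 18.0167
```

View pics/c6.png

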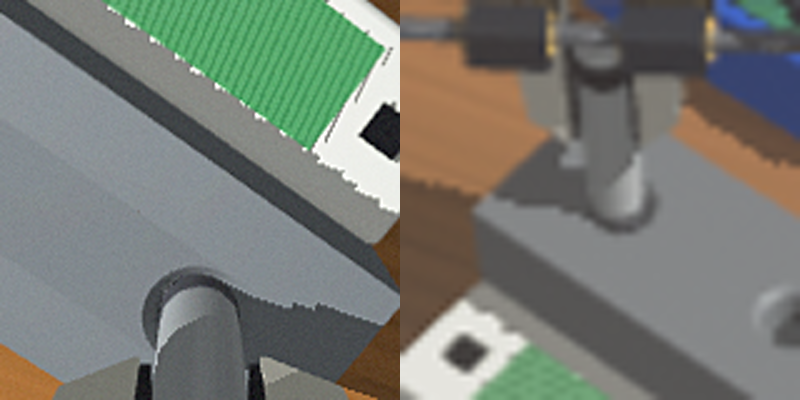

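The band sits at the rim in the wrist view, crop (190,280). A slightly firmer hold for margin, then I release.

Emit:
jog_arm(
  commands=[
    {"translation":[0,0,0.5],"turn":[0,0,0]},
    {"translation":[0,0,0.7],"turn":[0,0,0]},
    {"translation":[0,0,0.7],"turn":[0,0,0]},
    {"translation":[0,0,0.7],"turn":[0,0,0]},
    {"translation":[0,0,0.7],"turn":[0,0,0]},
    {"translation":[0,0,0.7],"turn":[0,0,0]},
    {"translation":[0,0,0.7],"turn":[0,0,0]},
    {"translation":[0,0,0.7],"turn":[0,0,0]},
  ],
)

```text
clock: 18.68
position: [0.5499, -0.1784, 0.139]
ee_rot: [-2.625, 1.725, -0.005]
force: [-3.0, 0.8, 17.7]
width: 0.21
```

Emit:
jog_arm(
  commands=[
    {"translation":[0,0,0],"turn":[0,0,0]},
    {"translation":[0,0,0],"turn":[0,0,0]},
    {"translation":[0,0,0],"turn":[0,0,0]},
    {"translation":[0,0,0],"turn":[0,0,0]},
    {"translation":[0,0,0],"turn":[0,0,0]},
    {"translation":[0,0,0],"turn":[0,0,0]},
    {"translation":[0,0,0],"turn":[0,0,0]},
    {"translation":[0,0,0],"turn":[0,0,0]},
    {"translation":[0,0,0],"turn":[0,0,0]},
    {"translation":[0,0,0],"turn":[0,0,0]},
  ],
  claw=-0.2,
)

```text
clock: 19.52
position: [0.5487, -0.1783, 0.137]
ee_rot: [2.625, -1.726, -0.0]
force: [0.0, 0.1, -0.8]
width: 0.6
```

Emit:
jog_arm(
  commands=[
    {"translation":[0,0,-10],"turn":[0,0,0]},
    {"translation":[0,0,-25],"turn":[0,0,0]},
    {"translation":[0,0,-45],"turn":[0,0,0]},
    {"translation":[0,0,-75],"turn":[0,0,0]},
    {"translation":[0,0,-110],"turn":[0,0,0]},
    {"translation":[0,60,-120],"turn":[0,0,0]},
    {"translation":[0,60,-120],"turn":[0,0,0]},
    {"translation":[0,60,-120],"turn":[0,0,0]},
    {"translation":[0,60,-120],"turn":[0,0,0]},
  ],
)

```text
clock: 20.27
position: [0.4931, -0.2029, 0.2583]
ee_rot: [2.623, -1.728, 0.003]
force: [0.0, -0.2, -0.5]
width: 0.596
```

```bash
python3 - <<'E'
from h import *
cw=arm.camera_info('wrist')
w=arm.get_image('wrist');a=w;b=arm.get_image('scene')[205:305,240:340]
p=proj(cw,[.549,-.178,.09])[0].astype(int);print(p)
y=max(0,p[1]-60);a=a[y:y+100,p[0]-50:p[0]+50]
cv2.imwrite('pics/c7.png',np.hstack([cv2.resize(i,(400,400),interpolation=cv2.INTER_CUBIC) for i in (a,b)]))
o=arm.observe();print(o['position'],o['force'],o['width'],o['clock'])
for r in arm.landmark_of('wrist','logger_mark')[:2]: print(r['at'],r['confidence'],atz(cw,r['at'],.09))
E
```

```text
[318 154]
[ 0.49415471 -0.20165568  0.25747642] [-0.30201769 -0.53445298  0.35770978] 0.6009701130057258 20.3667
[314.7, 156.2] 0.86 [ 0.54606541 -0.17594154  0.09      ]
```

View pics/c7.png

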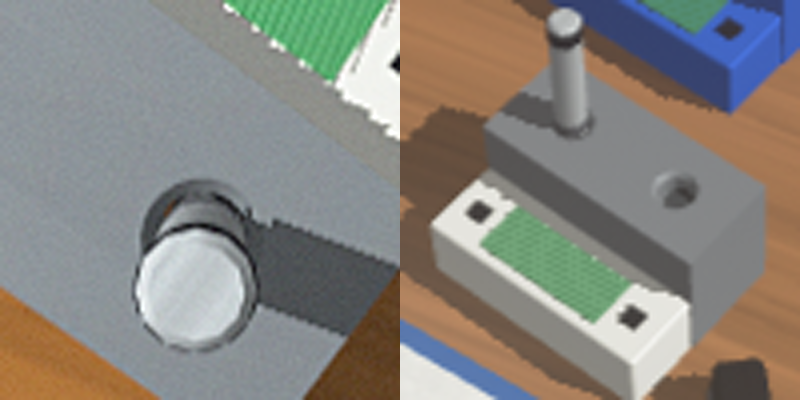

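The stick stands upright in well0 with the band at the rim, scene crop (572,125), and the gripper is clear. Handing in.

```bash
python3 -c "
from cell import arm
print(arm.sign_off())"
```

```text
the job is handed in; nothing more can be done
None
```

The steel logger stick is docked in well0 of the grey dock and released, and I handed the job in at about 20 s; no verdict came back.

- **First well:** I tried well1 first. The stick bottomed about 55 mm deep, so that well has the spacer. I pulled the stick out straight; tip load there peaked at roughly 18–20 N, under the 30 N limit.
- **Good well:** In well0 it bottomed at about 71 mm. I pressed for over 1 s with about 8–11 N at the tip, worked out from the wrist force minus the drag of the lips.
- **Last checks:** The final pictures show the stick upright in well0 with the dark band at the rim. The gripper was clear of it, and the force reading was near zero.
- **Disagreements:** The networks' positions were up to a few mm off, and the first hover pictures showed an offset of about 2.5 mm. I corrected both from close-up images before inserting. I did not re-measure the bystanders at the end, but no unexpected contact force showed up along the way.

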